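# Close the soap tester box for the night

## Task

Close the soap tester box for the night with the fingertips alone, gripping and lifting nothing. Run the fingertips along the row of three open lids from the far end towards you, folding each lid down in turn until all three lie flush; only then push the steel post of the keeper bar away from you until the bar is fully home and its lugs lie over the lids. Press gently, and leave the soaps, the price stand and the weight beside the box where they stand.

Things in the scene. Friction and masses are not known exactly. Their poses are not given: they have to be found in the camera images.
- tester_box: Small fixed wooden box of soap samples, 132 (x) by 90 (y) by 45 mm high, with a plinth 8 mm high standing out 4 mm all round; a row of three wells with a wooden lid each. Origin: centre of its underside, on the counter; x along the row to the far end, y to the left, z up. Its x axis is turned 0.2 to 0.52 rad to the robot's right. A wooden chest 182 mm high stands close on its left.
- lid_1_edge (a point): Middle of the free (near) edge of the first (farthest) lid, on its upper face; moves with the lid: x from the edge to the hinge, y along the edge to the left, z out of the upper face. Its hinge lies in the box frame at x +56, y +7, z 45 mm. Each lid is 60 mm wide in y, 28 mm from hinge to edge, 5 mm thick.
- lid_2_edge (a point): Middle of the free (near) edge of the second (middle) lid, on its upper face; moves with the lid: x from the edge to the hinge, y along the edge to the left, z out of the upper face. Its hinge lies in the box frame at x +17, y +7, z 45 mm. Shut, the lids' upper faces are 45 mm above the counter, flush with the rails; in the 11 mm gaps between lids the wood is 5 mm lower.
- lid_3_edge (a point): Middle of the free (near) edge of the third (nearest) lid, on its upper face; moves with the lid: x from the edge to the hinge, y along the edge to the left, z out of the upper face. Its hinge lies in the box frame at x -22, y +7, z 45 mm. 
- lid_1 (a joint): Hinge of the farthest lid, along its far edge: 0 is shut flush; positive is the angle (rad) by which its near edge has swung up (1.57 = upright, at most 1.7). Stiff hinge (0.02 N m, about 0.7 N at the free edge): the lid stays where it is left, does not fall shut, and takes more force the nearer to the hinge it is pushed. Starts between 0.7 and 1.45.
- lid_2 (a joint): Hinge of the middle lid: 0 is shut flush, positive the angle in rad by which its near edge has swung up. As lid_1 in all else.
- lid_3 (a joint): Hinge of the nearest lid: 0 is shut flush, positive the angle in rad by which its near edge has swung up. As lid_1 in all else.
- keeper (a joint): Travel of the keeper bar (m): 0 released, lugs over the gaps; 0.014 fully home at its stop, to the far end (+x of the box), each lug over a shut lid's free edge. About 1.5 N of friction; stays where left; starts at 0 to 0.002. A steel strip 8 mm wide on the right-hand rail along y = -34 mm of the box frame, top 48 mm above the counter; lugs reach left to y = -15 mm and up to 51 mm.
- keeper_post (a point): Centre of the top of the upright steel post at the near end of the keeper bar, by which it is pushed: 12 mm in diameter, top 77 mm above the counter, foot on the bar at 48 mm. Released, it stands at x = -55.5, y = -34 mm of the box frame, 10.5 mm from the near end of the box. Its axes are the box's.
- hatch_sill (a point): Middle of the top of the wooden sill of the open shopfront hatch through which the arm reaches the counter: 125 mm above the counter, 65 mm wide, 640 mm long, running 60 degrees to the left of straight ahead. A tall post stands at each end, the right-hand one close in front of the robot, and keeps the arm from turning farther right than about 6 degrees left of straight ahead.
- price_stand: Loose bystander: price card on a small wooden block, 22 x 70 x 66 mm, right of the far half of the box. Origin: centre of its underside.
- white_soap: Loose bystander: pale oval bar of soap, 55 x 85 x 40 mm, beyond the far end of the box. Origin: centre of its underside.
- tall_soap: Loose bystander: cream block of soap, 59 x 90 x 46 mm, right of the near half of the box. Origin: centre of its underside.
- iron_weight: Loose bystander: dark iron scale weight with a knob, 54 mm in diameter, 50 mm high, beyond the far right-hand corner of the box. Origin: centre of its underside.

How it is judged (in metres and radians):
On the way, in this order (a step that is already met when the one before it is completed fails the run):
1. the farthest lid is shut (value of joint lid_1 below 0.12 rad), for 0.1 s.
2. then the middle lid is shut (value of joint lid_2 below 0.12 rad), for 0.1 s.
3. then the nearest lid is shut, and all three are (value of joint each of lid_1, lid_2, lid_3 below 0.12 rad), for 0.1 s.
4. then the keeper bar is pushed home (value of joint keeper above 0.0115 m), for 0.1 s.
At the end, for the whole second after the job is handed in: All three lids lie shut within 0.12 rad (their free edges less than about 3.5 mm above flush) and the keeper bar is within 2.5 mm of its stop (over 11.5 of its 14 mm) (all of step 3 and value of joint keeper above 0.0115 m); the robot touches nothing.
It fails at once if the keeper bar is pushed more than 6 mm while a lid is still up (value of joint keeper above 0.006 m and value of joint any of lid_1, lid_2, lid_3 above 0.2 rad).
It fails at once if the box is pressed harder than 40 N (contact force between the fingers and tester_box above 40 N).
It fails at once if a bystander is moved, lifted or knocked over (distance of any of price_stand, white_soap, tall_soap, iron_weight from where it was at the start of the episode above 0.015 m or angle between price_stand's own z axis and vertical above 0.4 rad).
It fails at once if a lid or the keeper post is taken between the fingers ((z of the grasp point in the frame of lid_1_edge between -0.006 and 0.001 m and x of the grasp point in the frame of lid_1_edge between 0 and 0.028 m and y of the grasp point in the frame of lid_1_edge between -0.03 and 0.03 m) or (z of the grasp point in the frame of lid_2_edge between -0.006 and 0.001 m and x of the grasp point in the frame of lid_2_edge between 0 and 0.028 m and y of the grasp point in the frame of lid_2_edge between -0.03 and 0.03 m) or (z of the grasp point in the frame of lid_3_edge between -0.006 and 0.001 m and x of the grasp point in the frame of lid_3_edge between 0 and 0.028 m and y of the grasp point in the frame of lid_3_edge between -0.03 and 0.03 m) or (horizontal distance between the grasp point and keeper_post below 0.007 m and height (world z) of the grasp point below 0.09 m)).
It fails at once if a lid is swung back past upright (value of joint any of lid_1, lid_2, lid_3 above 1.6 rad).
It also fails if it takes over 48 s, if anything falls off the work surface, if the arm or the gripper's body presses on something with over 40 N, if the wrist force passes 120 N, or if a joint passes its speed limit or range.

## Robot

A 6-joint arm with a two-finger parallel gripper is mounted at the origin on a cart in front of the work surface, level with it; the furniture and walls round the work are solid. World frame = base frame: x ahead of the robot, y to its left, z up, the work surface at z = 0. Lengths are in m, angles in degrees, forces in N, time in s.
With the tool pointing down it reaches from about 0.375 to 0.9 m from the base axis. Payload 3.1 kg.
Tool frame: the origin (TCP) lies midway between the tips of the shut fingers; the grasp point (between the pads) lies 19 mm behind it; z points along the fingers, y is the direction in which the jaws open and shut (so a half turn about z gives the same grasp; the last joint's range is limited). The gripper opens to 87 mm and grips with 3 to 60 N. Pads are 19 mm wide; open, the fingers measure 117 mm over their backs; the gripper's body (75 mm by 190 mm) begins 51 mm behind the grasp point.
Start: joints at [63.913, 30.224, 82.088, -0, 67.689, -10.227], TCP at [0.171, 0.601, 0.223] pointing down, gripper open.
Joint ranges: [-176.69, 176.69], [-43.24, 126.21], [12.49, 139.97], [-82, 262], [0, 151.66], [-163.58, 163.58]. Speed limits (degrees/s): [159.86, 159.86, 180, 180, 180, 180].

## Interface

Orientations are given as a 3x3 rotation matrix whose columns are the frame's x, y, z axes.
In Python, from rig import bot gives the robot as it stands.
- The arm moves only by the tool carry_out, never from a script. Its arguments are lists of equal length, an entry for each row: "grip": the gripper's target within -1 to 1 (fully open at 1, half-way at 0, shut at -1); "slide": the shift along the tool's x, y, z in mm, a list of three; "twist": the turn, a rotation vector about the tool's x, y, z in rad, a list of three. In form: {"grip": [grip, ...], "slide": [[dx, dy, dz], ...], "twist": [[wx, wy, wz], ...]}. A call has 1 to 12 rows; each row shifts and turns the pose as measured when the row begins, along the tool's axes as they then stand; what a row does not reach is not made up. A row lasts 1/10 s, in which the tool goes at most 50 mm and 8.59 degrees, less where a joint would pass 70% of its speed; a pose out of reach is approached as far as the arm can. A call is refused whole if a number of a shift passes 50 or a number of a turn 0.15, either way. A call with a gripper value outside its range is refused whole. The fingers move at their own pace and stop on an object; the grip force is fixed at half the most. Time passes only in rows, so rows that do not move let the fingers close. It gives the time, the measured TCP pose, the force and the opening at its end, in the units of the state.
- bot.read_state(): the state, without advancing time (a new reading comes with each control period).
- bot.capture(name): name is "scene" or "side" or "wrist"; returns a dict with "color" (400x640x3 uint8, red, green, blue), "depth" (400x640 float32, m along the optical axis (not along the pixel's ray), 0 where there is no reading), "fx", "fy", "cx", "cy" (pixels), "k1" (the pictures are not rectified: a ray, as slopes to the right and down, at radius r is drawn at 1 + k1 r^2 times it, then the intrinsics apply), "position" and "rotation" of the camera in the world; the wrist camera has in their place "T_tool_cam" (4x4, takes a point from camera to tool coordinates, whose origin is the TCP and whose axes are the flange's). Camera axes: x right, y up, looking along -z (the intrinsics and any distortion apply to the point x, -y, -z); pixel columns grow to the right and rows downward; lengths in m; the calibration is good to about 2 mm. A picture is of the moment at which its call begins: read the wrist's pose just before it.
- bot.hand_in(): hands the job in, once; it reports no verdict.
The state is a dict: "time_s": time; "joint_positions": joint angles; "qvel": joint speeds; "tau": joint torques, N m; "position": TCP position; "tcp_rot": TCP orientation; "force": force on the tool from outside, world axes, zero at the start; "moment": the same for the moment, N m; "opening": opening from 0.0 (shut) to 1.0 (fully open).
Only numpy, scipy, OpenCV 4.12 (cv2) and the standard library are available. Lean on these libraries where they do the work, as an engineer would, in place of code of your own. Each camera call takes 0.05 s, during which the arm holds its last target.

## Working session

There is one attempt and no reset: what is moved stays moved. The work goes in short steps, Python scripts to look and compute and a tool call to move; the robot and the scene stay as the last step left them, time stands still between calls to the robot, and variables do not carry over. Pictures are saved under pics/ and viewed, and the job is handed in when it is done.

Besides the shell and the picture viewer there is one more tool, called after "Request:" in YAML: its name, and indented under it one key for each argument. carry_out: Moves the arm, as the interface text tells. Its arguments: {"type":"object","properties":{"grip":{"type":"array"},"slide":{"type":"array"},"twist":{"type":"array"}},"required":["grip","slide","twist"]}

```bash
ls; mkdir -p pics; cat > h.py <<'E'
import numpy as np, cv2, pickle
from rig import bot
def snap(name,tag):
    s=bot.read_state(); c=bot.capture(name)
    if name=="wrist":
        T=np.eye(4);T[:3,:3]=np.array(s["tcp_rot"]).reshape(3,3);T[:3,3]=s["position"]
        M=T@np.array(c["T_tool_cam"]); c["R"]=M[:3,:3];c["t"]=M[:3,3]
    else: c["R"]=np.array(c["rotation"]).reshape(3,3);c["t"]=np.array(c["position"])
    cv2.imwrite(f"pics/{tag}.png",c["color"][:,:,::-1]); pickle.dump(c,open(f"{tag}.pkl","wb")); return c
def load(tag): return pickle.load(open(f"{tag}.pkl","rb"))
def rays(c,uv):
    uv=np.asarray(uv,float).reshape(-1,1,2)
    K=np.array([[c["fx"],0,c["cx"]],[0,c["fy"],c["cy"]],[0,0,1]])
    xy=cv2.undistortPoints(uv,K,np.array([c["k1"],0,0,0.]),None,None,None).reshape(-1,2)
    return xy
def dirs(c,uv):
    xy=rays(c,uv); return np.c_[xy[:,0],-xy[:,1],-np.ones(len(xy))]@c["R"].T
def onplane(c,uv,z):
    d=dirs(c,uv); return c["t"]+d*((z-c["t"][2])/d[:,2])[:,None]
def proj(c,P):
    p=(np.asarray(P,float)-c["t"])@c["R"]; K=np.array([[c["fx"],0,c["cx"]],[0,c["fy"],c["cy"]],[0,0,1]])
    q=np.c_[p[:,0],-p[:,1],-p[:,2]]
    return cv2.projectPoints(q.reshape(-1,1,3),np.zeros(3),np.zeros(3),K,np.array([c["k1"],0,0,0.]))[0].reshape(-1,2)
def cloud(c):
    H,W=c["depth"].shape; u,v=np.meshgrid(np.arange(W),np.arange(H))
    d=dirs(c,np.c_[u.ravel(),v.ravel()].astype(float))
    P=c["t"]+d*c["depth"].ravel()[:,None]; P[c["depth"].ravel()==0]=np.nan
    return P.reshape(H,W,3)
E
python3 - <<'E'
from h import *
for n in ["scene","side","wrist"]:
    c=snap(n,n+"0"); print(n,c["t"],c["fx"],c["k1"],c["R"].round(3).tolist())
s=bot.read_state();print({k:np.round(v,4).tolist() for k,v in s.items()})
E
```

```text
pics
scene [ 0.57996681 -0.71187493  0.52654975] 416.78813292525325 -0.08012303484932332 [[0.992, -0.069, 0.104], [0.124, 0.46, -0.879], [0.013, 0.885, 0.465]]
side [ 0.26037619 -0.4117862   0.77650938] 412.70173530228703 -0.08130491826108358 [[0.912, 0.309, -0.27], [-0.41, 0.705, -0.578], [0.012, 0.638, 0.77]]
wrist [0.09457952 0.62296012 0.38281123] 297.94359218261746 0.019745585354771042 [[0.273, -0.921, -0.276], [0.962, 0.261, 0.081], [-0.003, -0.288, 0.958]]
{'time_s': 0.15, 'joint_positions': [63.9122, 30.2657, 82.1408, -0.001, 67.6895, -10.2259], 'qvel': [0.0665, -0.1889, -0.1072, -0.0008, -0.0442, 0.0771], 'tau': [0.0004, -44.0432, -17.6843, 0.0633, 0.0552, -0.0001], 'position': [0.1705, 0.6007, 0.2218], 'tcp_rot': [[-0.9619, 0.2733, -0.0007], [0.2733, 0.9619, -0.0015], [0.0003, -0.0017, -1.0]], 'force': [-0.3284, 0.346, -0.2491], 'moment': [0.0224, -0.043, 0.0308], 'opening': 1.0007}
```

View pics/scene0.png

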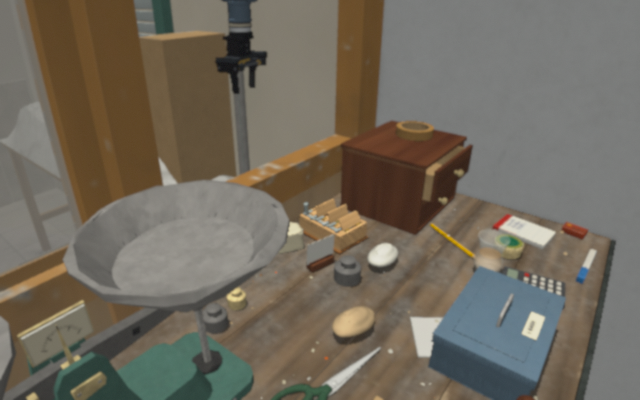

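View pics/side0.png

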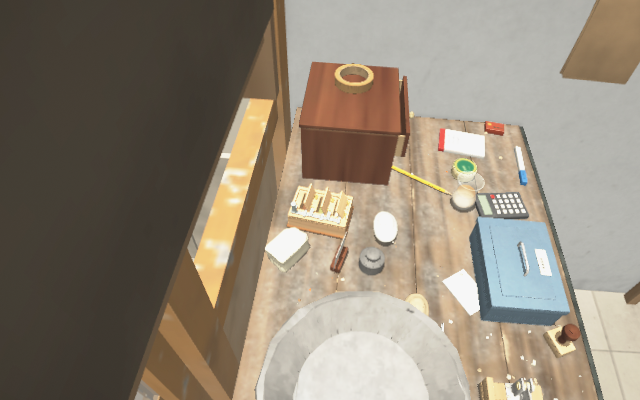

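View pics/wrist0.png

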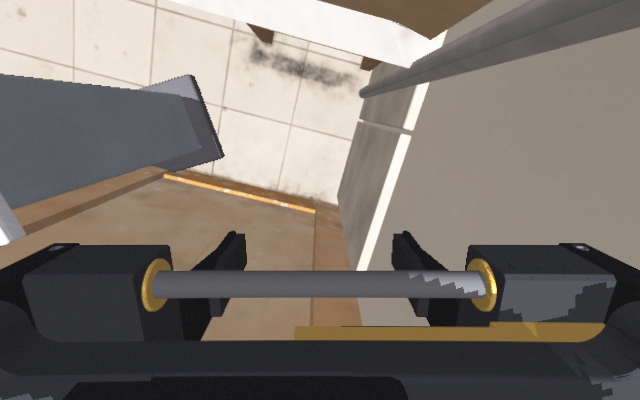

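The scene view shows the box at about (335,225) with its lids open. The side view shows it at about (320,210), with the post at its upper-left (295,207), the tall soap at (288,250), the stand at (340,255), the white soap at (386,227) and the weight at (371,262). Next I'll zoom in on both.

```bash
python3 - <<'E'
from h import *
a=load("side0")["color"][170:250,270:370,::-1]; cv2.imwrite("pics/sz.png",cv2.resize(a,(800,640),interpolation=cv2.INTER_CUBIC)[:600])
a=load("scene0")["color"][185:265,285:385,::-1]; cv2.imwrite("pics/cz.png",cv2.resize(a,(800,640),interpolation=cv2.INTER_CUBIC)[:600])
for n,pts in [("side0",[(296,209),(350,213),(320,225),(288,250),(386,227),(371,262),(340,258),(240,180),(215,270),(350,100),(300,150)]),("scene0",[(335,235),(400,140)])]:
    P=cloud(load(n))
    for u,v in pts: print(n,u,v,P[v,u].round(3))
E
```

```text
side0 296 209 [0.452 0.133 0.048]
side0 350 213 [0.575 0.1   0.008]
side0 320 225 [0.489 0.081 0.032]
side0 288 250 [0.397 0.042 0.042]
side0 386 227 [0.619 0.014 0.036]
side0 371 262 [ 0.546 -0.051  0.035]
side0 340 258 [ 0.496 -0.007  0.018]
side0 240 180 [0.352 0.199 0.121]
side0 215 270 [0.246 0.005 0.122]
side0 350 100 [0.657 0.287 0.18 ]
side0 300 150 [ 0.552  0.355 -0.002]
scene0 335 235 [0.522 0.057 0.041]
scene0 400 140 [0.659 0.294 0.184]
```

View pics/sz.png

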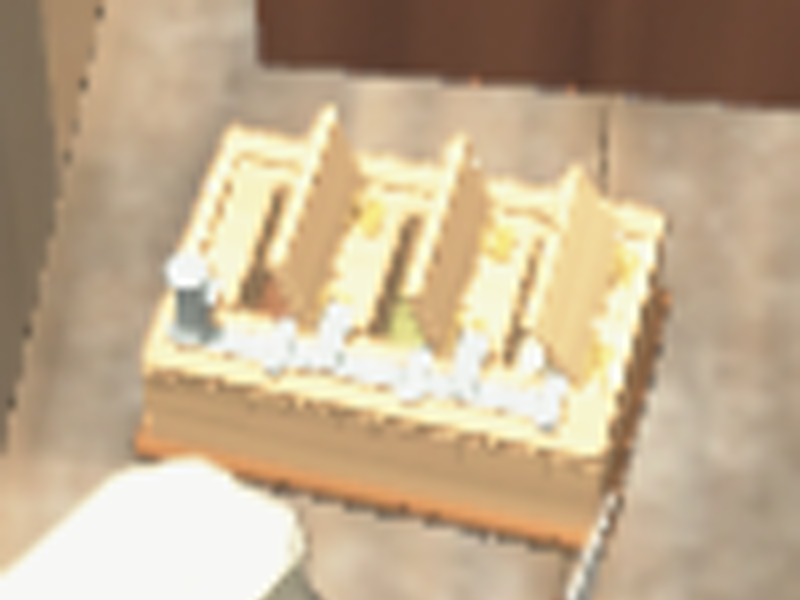

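View pics/cz.png

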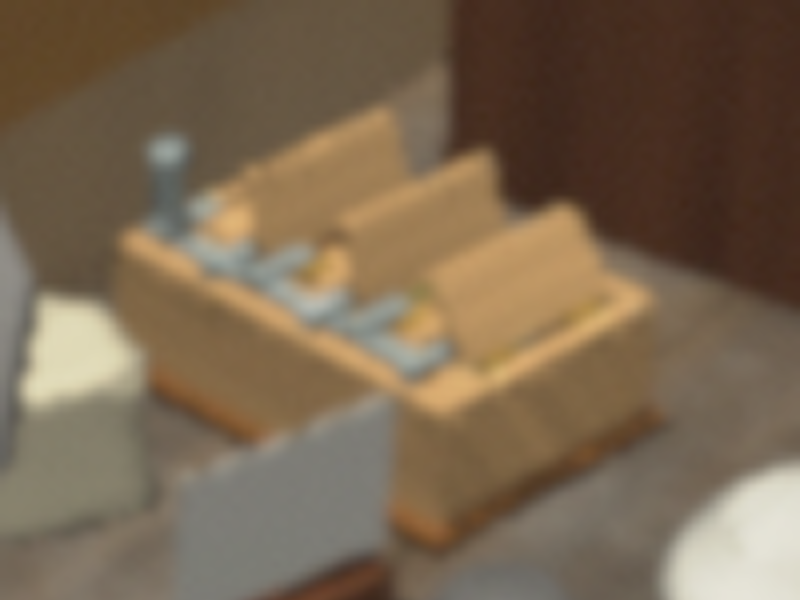

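Side zoom, box-top corners: near-left (232,125), far-left (662,215), far-right (605,455), near-right (145,365), post top (187,268). Scene zoom: near-right (125,235), far-right (440,410), far-left (655,295), post top (167,150).

```bash
python3 - <<'E'
from h import *
def z(o,p): return np.array(o)+ (np.array(p,float)+.5)/8-.5
m={"NL":(-.066,.045),"FL":(.066,.045),"FR":(.066,-.045),"NR":(-.066,-.045)}
def fit(A,B):
    A=np.array(A);B=np.array(B);a=A-A.mean(0);b=B-B.mean(0)
    th=np.arctan2((a[:,0]*b[:,1]-a[:,1]*b[:,0]).sum(),(a*b).sum());R=np.array([[np.cos(th),-np.sin(th)],[np.sin(th),np.cos(th)]])
    t=B.mean(0)-R@A.mean(0); return th,t,(B-(A@R.T+t))
for n,o,pts,post in [("side0",(270,170),{"NL":(232,125),"FL":(662,215),"FR":(605,455),"NR":(145,365)},(187,268)),("scene0",(285,185),{"NR":(125,235),"FR":(440,410),"FL":(655,295)},(167,150))]:
    c=load(n); k=list(pts); W=onplane(c,z(o,[pts[i] for i in k]),.045)[:,:2]
    th,t,r=fit([m[i] for i in k],W); print(n,th,t.round(4),(r*1e3).round(1).tolist())
    pw=onplane(c,z(o,[post]),.077)[0,:2]; R=np.array([[np.cos(th),-np.sin(th)],[np.sin(th),np.cos(th)]])
    print("post",pw.round(4),((pw-t)@R*1e3).round(1))
# sill & chest from side/scene clouds
for n in ["side0","scene0"]:
    P=cloud(load(n)).reshape(-1,3)
    for lo,hi,nm in [(.115,.135,"sill"),(.172,.192,"chest")]:
        q=P[(P[:,2]>lo)&(P[:,2]<hi)&(P[:,0]>.1)&(P[:,0]<.9)&(P[:,1]<.7)&(P[:,1]>-.1)]
        print(n,nm,len(q),np.nanmin(q,0),np.nanmax(q,0)) if len(q) else 0
        if nm=="chest": 
            k=q[:,:2].astype(np.float32); k=k[k[:,0]>.4]; print(cv2.boxPoints(cv2.minAreaRect(k)).round(3).tolist())
        else:
            ang=np.deg2rad(60);al=q[:,:2]@[np.cos(ang),np.sin(ang)];pe=q[:,:2]@[np.sin(ang),-np.cos(ang)]
            s=(pe<.3)&(pe>.05); print("along",np.percentile(al[s],[1,50,99]).round(3),"perp",np.percentile(pe[s],[1,5,50,95,99]).round(3))
E
```

```text
side0 -0.6626356656930636 [0.5086 0.1219] [[1.2, 0.8], [-1.9, -0.1], [0.2, 0.6], [0.5, -1.3]]
post [0.4446 0.1287] [-54.6 -34. ]
scene0 -0.6801228539184561 [0.5106 0.1248] [[2.1, -0.6], [-0.7, 0.3], [-1.4, 0.3]]
post [0.4465 0.1257] [-50.4 -39.6]
side0 sill 6781 [ 0.21330359 -0.09994874  0.1150204 ] [0.89927929 0.55868009 0.13498531]
along [0.069 0.299 0.78 ] perp [0.166 0.169 0.2   0.227 0.274]
side0 chest 6675 [ 0.22162713 -0.0994609   0.17200276] [0.89995825 0.55742136 0.19198372]
[[0.4390000104904175, 0.29499998688697815], [0.7429999709129333, 0.11500000208616257], [0.902999997138977, 0.3840000033378601], [0.5989999771118164, 0.5640000104904175]]
scene0 sill 3126 [0.26153163 0.10177141 0.1150042 ] [0.89967581 0.69912613 0.13498239]
along [0.245 0.422 0.781] perp [0.067 0.168 0.203 0.229 0.23 ]
scene0 chest 4278 [0.3408323  0.14045505 0.17201098] [0.89966927 0.69982101 0.19198676]
[[0.24699999392032623, 0.40400001406669617], [0.7450000047683716, 0.11400000005960464], [0.9020000100135803, 0.38499999046325684], [0.4050000011920929, 0.675000011920929]]
```

```bash
python3 - <<'E'
from h import *
for n in ["side0","scene0"]:
    P=cloud(load(n)); 
    for lo,hi in [(.02,.055),(.035,.052),(.06,.09)]:
        q=P.reshape(-1,3); q=q[(q[:,2]>lo)&(q[:,2]<hi)&(np.hypot(q[:,0]-.51,q[:,1]-.123)<.09)]
        r=cv2.minAreaRect(q[:,:2].astype(np.float32)); print(n,lo,len(q),r, cv2.boxPoints(r).round(3).tolist())
def z(o,p): return np.array(o)+ (np.array(p,float)+.5)/8-.5
c=load("side0")
a=onplane(c,z((270,170),[(192,330),(550,405)]),.048); d=a[1]-a[0]; print("bar side",np.arctan2(d[1],d[0]),np.hypot(*d[:2]),a)
c=load("scene0")
a=onplane(c,z((285,185),[(168,232),(405,370)]),.048); d=a[1]-a[0]; print("bar scene",np.arctan2(d[1],d[0]),np.hypot(*d[:2]))
E
```

```text
side0 0.02 1827 ((0.49599123001098633, 0.10634969174861908), (0.13429178297519684, 0.1322345733642578), 51.483821868896484) [[0.4020000100135803, 0.0949999988079071], [0.5059999823570251, 0.013000000268220901], [0.5899999737739563, 0.11800000071525574], [0.4860000014305115, 0.20000000298023224]]
side0 0.035 1406 ((0.49599123001098633, 0.10634969174861908), (0.13429178297519684, 0.1322345733642578), 51.483821868896484) [[0.4020000100135803, 0.0949999988079071], [0.5059999823570251, 0.013000000268220901], [0.5899999737739563, 0.11800000071525574], [0.4860000014305115, 0.20000000298023224]]
side0 0.06 278 ((0.5034977197647095, 0.12853063642978668), (0.07359792292118073, 0.10929727554321289), 57.112953186035156) [[0.43799999356269836, 0.12700000405311584], [0.5289999842643738, 0.06800000369548798], [0.5690000057220459, 0.12999999523162842], [0.4779999852180481, 0.1889999955892563]]
scene0 0.02 1381 ((0.49668577313423157, 0.10464298725128174), (0.13371849060058594, 0.13547644019126892), 52.0901985168457) [[0.4020000100135803, 0.09399999678134918], [0.5090000033378601, 0.009999999776482582], [0.5910000205039978, 0.11599999666213989], [0.48399999737739563, 0.19900000095367432]]
scene0 0.035 897 ((0.4967653453350067, 0.104872927069664), (0.1334480494260788, 0.134803906083107), 51.40480422973633) [[0.4020000100135803, 0.0949999988079071], [0.5080000162124634, 0.010999999940395355], [0.5910000205039978, 0.11500000208616257], [0.4860000014305115, 0.19900000095367432]]
scene0 0.06 374 ((0.5079085826873779, 0.1291467547416687), (0.07132959365844727, 0.1139419823884964), 61.26118469238281) [[0.4410000145435333, 0.125], [0.5410000085830688, 0.07000000029802322], [0.574999988079071, 0.13300000131130219], [0.4749999940395355, 0.18799999356269836]]
bar side -0.6712975295903262 0.1027599194339356 [[0.44526444 0.12971907 0.048     ]
 [0.52572702 0.06580215 0.048     ]]
bar scene -0.7187854186518308 0.10080473519974643
```

```bash
cat >> h.py <<'E'
TH=-0.667; T0=np.array([.5097,.1232,0]); RB=np.array([[np.cos(TH),-np.sin(TH),0],[np.sin(TH),np.cos(TH),0],[0,0,1]])
def tobox(P): return (np.asarray(P)-T0)@RB
def toworld(P): return np.asarray(P)@RB.T+T0
def onboxy(c,uv,y):
    d=dirs(c,uv)@RB; o=tobox(c["t"]); return o+d*((y-o[1])/d[:,1])[:,None]
E
python3 - <<'E'
from h import *
def z(o,p): return np.array(o)+ (np.array(p,float)+.5)/8-.5
HX=[56,17,-22]
for n,o,d in [("side0",(270,170),{37:[(577,168),(462,133),(332,105)]}),("scene0",(285,185),{37:[(575,205),(490,150),(385,108)],-23:[(430,268),(345,215),(250,165)]})]:
    c=load(n)
    for y,p in d.items():
        b=onboxy(c,z(o,p),y/1e3)*1e3
        for i in range(3):
            dx,dz=HX[i]-b[i,0],b[i,2]-45; print(n,y,i+1,b[i].round(1),"r",np.hypot(dx,dz).round(1),"a",np.arctan2(dz,dx).round(2))
P=np.concatenate([cloud(load(n)).reshape(-1,3) for n in ["side0","scene0"]])
P=P[~np.isnan(P[:,0])]
B=tobox(P)*1e3
q=B[(B[:,2]>100)&(B[:,2]<195)&(abs(B[:,0])<150)&(B[:,1]>0)&(B[:,1]<200)]
for x in range(-150,150,30):
    s=q[(q[:,0]>=x)&(q[:,0]<x+30)]; print("chest x",x,len(s), np.percentile(s[:,1],[1,5]).round(0) if len(s)>5 else "", )
q=P[(P[:,2]>.2)&(P[:,0]>.0)&(P[:,0]<.5)&(P[:,1]<.2)&(P[:,1]>-.3)]
print("post",len(q)); 
if len(q): print(np.percentile(q,[1,25,50,75,99],axis=0).round(3))
E
```

```text
side0 37 1 [39.3 37.  64.4] r 25.6 a 0.86
side0 37 2 [ 5.4 37.  69.8] r 27.4 a 1.13
side0 37 3 [-33.  37.  71.] r 28.2 a 1.17
scene0 37 1 [40.3 37.  67.7] r 27.6 a 0.97
scene0 37 2 [ 7.2 37.  72.7] r 29.3 a 1.23
scene0 37 3 [-35.2  37.   70.5] r 28.7 a 1.1
scene0 -23 1 [ 39.6 -23.   70.3] r 30.2 a 1.0
scene0 -23 2 [  6.8 -23.   73.7] r 30.4 a 1.23
scene0 -23 3 [-31.4 -23.   74.7] r 31.1 a 1.26
chest x -150 0 
chest x -120 4 
chest x -90 769 [105. 106.]
chest x -60 1132 [107. 109.]
chest x -30 1151 [111. 113.]
chest x 0 1153 [116. 118.]
chest x 30 1154 [120. 122.]
chest x 60 1160 [124. 126.]
chest x 90 1150 [129. 131.]
chest x 120 1120 [132. 134.]
post 85221
[[ 0.069 -0.299  0.208]
 [ 0.157 -0.267  0.255]
 [ 0.256 -0.224  0.355]
 [ 0.311 -0.173  0.641]
 [ 0.47  -0.098  0.724]]
```

Box pose: centre near (0.510, 0.123), yaw −0.667 rad. Both views agree to about 3 mm and 1°, though this is more than the stated 0.52 rad. Lids sit at about 0.95, 1.2 and 1.2 rad. I'll shut the fingers and move over the sill, keeping high.

Request:
carry_out:
  grip: [-1, -1, -1, -1, -1, -1, -1, -1, -1, -1]
  slide:
    - [0, 0, -10]
    - [-20, -18, -5]
    - [-20, -18, 0]
    - [-20, -18, 0]
    - [-20, -18, 0]
    - [-20, -18, 0]
    - [-20, -18, 0]
    - [-20, -18, 0]
    - [-20, -18, 0]
    - [-20, -18, 0]
  twist:
    - [0, 0, 0]
    - [0, 0, 0]
    - [0, 0, 0]
    - [0, 0, 0]
    - [0, 0, 0]
    - [0, 0, 0]
    - [0, 0, 0]
    - [0, 0, 0]
    - [0, 0, 0]
    - [0, 0, 0]

```text
time_s: 1.15
position: [0.3033, 0.3929, 0.2425]
tcp_rot: [[-0.964, 0.266, 0.004], [0.266, 0.964, 0.004], [-0.003, 0.005, -1.0]]
force: [-0.0, 0.1, 0.8]
opening: 0.171
```

```bash
cat >> h.py <<'E'
def st(target=None):
    s=bot.read_state(); p=np.array(s["position"]);R=np.array(s["tcp_rot"]).reshape(3,3)
    print("t",s["time_s"],"J",np.round(s["joint_positions"],1),"pos",p.round(4),"box",(tobox(p)*1e3).round(1),"F",np.round(s["force"],1),"op",round(s["opening"],2))
    print("x yaw",np.degrees(np.arctan2(R[1,0],R[0,0])).round(2),"zt",R[:,2].round(4))
    if target is not None: # box mm
        w=toworld(np.array(target)/1e3); print("slide needed",((w-p)@R*1e3).round(1))
        tx=-RB[:,0]; ty=RB[:,1]; D=np.c_[tx,ty,np.cross(tx,ty)]
        print("twist needed",cv2.Rodrigues(R.T@D)[0].ravel().round(3))
    return s
E
python3 -c "
from h import *
st([45,-2,220])"
```

```text
t 1.15 J [ 39.4  18.7  99.    0.1  61.9 -35.2] pos [0.3033 0.3929 0.2425] box [-329.    84.3  242.5] F [-0.   0.1  0.8] op 0.17
x yaw 164.55 zt [ 0.0039  0.0045 -1.    ]
slide needed [-311.4 -224.4   22.1]
twist needed [0.006 0.002 0.397]
```

```bash
python3 - <<'E'
from h import *
P=np.concatenate([cloud(load(n)).reshape(-1,3) for n in ["side0","scene0"]]);P=P[~np.isnan(P[:,0])]
a=np.deg2rad(60)
al=P[:,:2]@[np.cos(a),np.sin(a)];pe=P[:,:2]@[np.sin(a),-np.cos(a)]
s=(pe>.13)&(pe<.26)&(P[:,2]>.16)&(P[:,2]<.7)
h,e=np.histogram(al[s],np.arange(-.3,1,.025)); print([(round(x,3),int(n)) for x,n in zip(e,h) if n])
for lo,hi in [(-.3,.15),(.6,.95)]:
    q=s&(al>lo)&(al<hi); print(np.percentile(al[q],[1,50,99]).round(3),np.percentile(pe[q],[1,50,99]).round(3),np.percentile(P[q],[1,50,99],axis=0).round(3).tolist())
E
```

```text
[(np.float64(-0.25), 36), (np.float64(-0.225), 695), (np.float64(-0.2), 1657), (np.float64(-0.175), 2727), (np.float64(-0.15), 3985), (np.float64(-0.125), 4485), (np.float64(-0.1), 6147), (np.float64(-0.075), 4107), (np.float64(-0.05), 6612), (np.float64(-0.025), 3896), (np.float64(0.0), 3531), (np.float64(0.025), 1113), (np.float64(0.65), 3307), (np.float64(0.675), 808), (np.float64(0.7), 708), (np.float64(0.725), 658), (np.float64(0.75), 640), (np.float64(0.775), 1091)]
[-0.209 -0.076  0.03 ] [0.185 0.212 0.244] [[0.058, -0.274, 0.165], [0.146, -0.172, 0.33], [0.225, -0.095, 0.513]]
[0.667 0.683 0.783] [0.165 0.242 0.259] [[0.478, 0.459, 0.164], [0.552, 0.49, 0.32], [0.614, 0.555, 0.497]]
```

```bash
python3 - <<'E'
from h import *
snap("scene","scene1");snap("side","side1")
E
```

```text
(no output)
```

View pics/scene1.png

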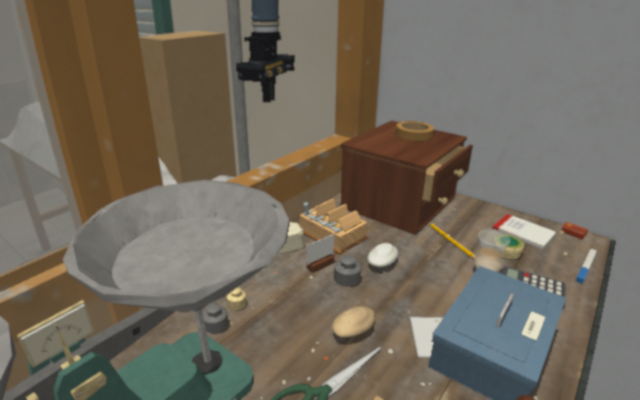

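View pics/side1.png

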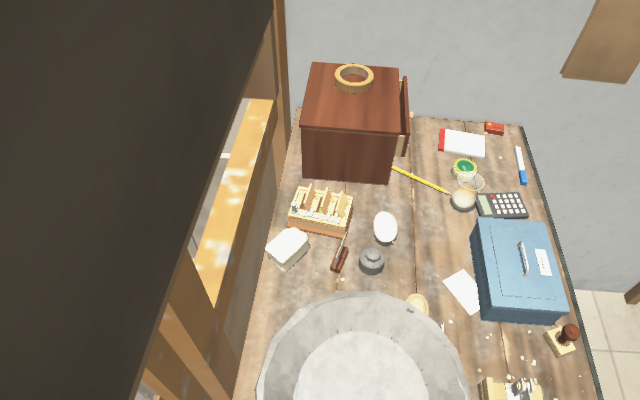

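The fingers are now shut and over the robot side of the sill at about (268,95) in the scene view. Nothing has been disturbed. I'll carry on over the box.

Request:
carry_out:
  grip: [-1, -1, -1, -1, -1, -1, -1, -1, -1, -1]
  slide:
    - [-23, -18, 0]
    - [-23, -18, 0]
    - [-23, -18, 0]
    - [-23, -18, 0]
    - [-23, -18, 0]
    - [-23, -18, 0]
    - [-23, -18, 0]
    - [-20, -16, 0]
    - [-15, -12, 0]
    - [0, 0, 0]
  twist:
    - [0, 0, 0]
    - [0, 0, 0]
    - [0, 0, 0]
    - [0, 0, 0]
    - [0, 0, 0]
    - [0, 0, 0]
    - [0, 0, 0]
    - [0, 0, 0]
    - [0, 0, 0]
    - [0, 0, 0]

```text
time_s: 2.25
position: [0.4589, 0.1912, 0.2478]
tcp_rot: [[-0.964, 0.266, 0.013], [0.266, 0.964, 0.013], [-0.009, 0.016, -1.0]]
force: [0.1, -0.5, -0.6]
opening: 0.007
```

```bash
python3 -c "
from h import *
st([20,-2,200])"
```

```text
t 2.25 J [  9.3  18.1  99.    0.7  62.  -65.5] pos [0.4589 0.1912 0.2478] box [-82.   21.9 247.8] F [ 0.1 -0.5 -0.6] op 0.01
x yaw 164.55 zt [ 0.0131  0.0127 -0.9998]
slide needed [-84.3 -62.3  47.6]
twist needed [0.017 0.006 0.397]
```

Request:
carry_out:
  grip: [-1, -1, -1, -1]
  slide:
    - [0, 0, 5]
    - [0, 0, 5]
    - [0, 0, 5]
    - [0, 0, 0]
  twist:
    - [0.005, 0, 0.13]
    - [0.005, 0, 0.13]
    - [0.005, 0, 0.13]
    - [0, 0, 0]

```text
time_s: 2.65
position: [0.4579, 0.1952, 0.2338]
tcp_rot: [[-0.781, 0.624, 0.007], [0.624, 0.781, 0.002], [-0.004, 0.006, -1.0]]
force: [-0.4, -0.4, -1.7]
opening: 0.006
```

```bash
python3 -c "
from h import *
s=st([20,-2,200]);print(np.round(s['tau'],2))
snap('wrist','w2'); snap('side','s2');snap('scene','c2')
st()"
```

```text
t 2.65 J [ 10.2  19.4  99.5   0.1  60.7 -41.3] pos [0.4579 0.1952 0.2338] box [-85.2  24.5 233.8] F [-0.4 -0.4 -1.7] op 0.01
x yaw 141.38 zt [ 0.0065  0.0023 -1.    ]
slide needed [-105.3  -26.    34. ]
twist needed [ 0.006  0.004 -0.007]
[-2.500e-01 -3.311e+01 -1.604e+01  2.000e-02 -1.000e-02  4.500e-01]
t 2.8 J [ 10.1  19.4  99.5   0.1  60.6 -41.4] pos [0.4585 0.1948 0.2344] box [-84.5  24.6 234.4] F [0.6 0.1 0.5] op 0.01
x yaw 141.53 zt [ 0.0082  0.0022 -1.    ]
```

View pics/w2.png

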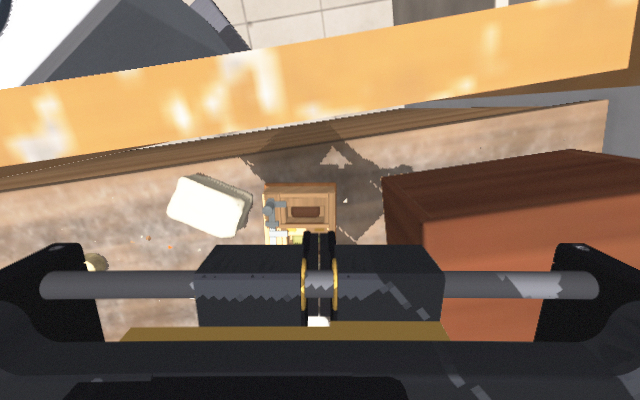

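View pics/c2.png

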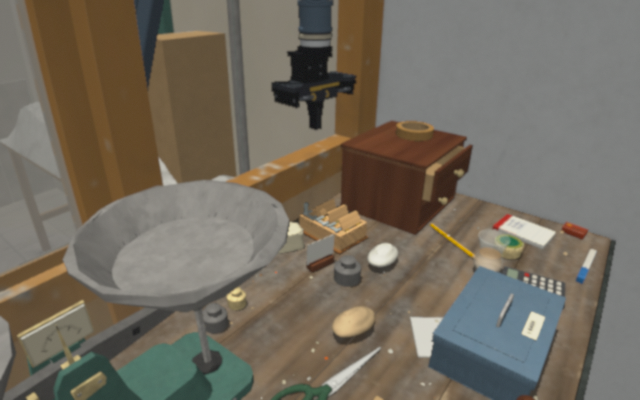

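View pics/s2.png

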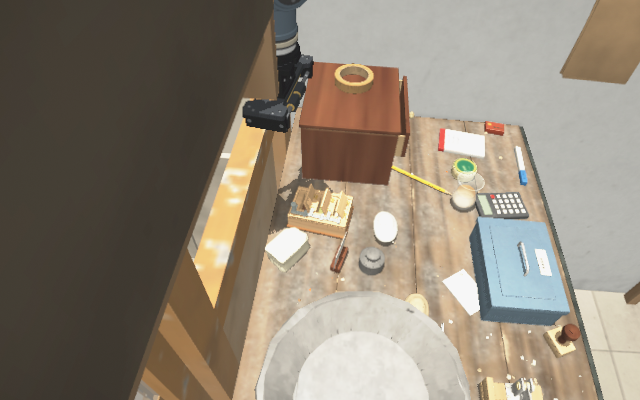

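```bash
python3 - <<'E'
from h import *
c2=load("c2");c0=load("scene0");P=cloud(c2)
d=np.abs(c2["color"].astype(int)-c0["color"]).sum(2)>60
m=d.copy(); m[:,180:]=False; v,u=np.nonzero(m); print(len(v))
q=P[m]; q=q[~np.isnan(q[:,0])]
J=np.deg2rad(10.1); L=np.c_[q[:,0]*np.cos(J)+q[:,1]*np.sin(J),-q[:,0]*np.sin(J)+q[:,1]*np.cos(J),q[:,2]]
for i in range(0,len(q),max(1,len(q)//15)): print((u[i],v[i]),q[i].round(3),"armframe",L[i].round(3))
cv2.imwrite("pics/c2z.png",cv2.resize(c2["color"][0:150,20:220,::-1],(800,600),interpolation=cv2.INTER_CUBIC))
cc=np.clip(c2["color"][0:150,20:220,::-1].astype(float)*2,0,255).astype(np.uint8)
cv2.imwrite("pics/c2z.png",cv2.resize(cc,(800,600),interpolation=cv2.INTER_CUBIC))
a=np.deg2rad(60)
# post edges
s=P.reshape(-1,3);s=s[~np.isnan(s[:,0])];s=s[(s[:,2]>.2)]
al=s[:,:2]@[np.cos(a),np.sin(a)];pe=s[:,:2]@[np.sin(a),-np.cos(a)]
k=(al>-.1)&(al<.2)&(pe<.35)&(pe>.05);print(np.percentile(al[k],[1,50,90,99]),np.percentile(pe[k],[1,50,99]))
E
```

```text
1203
(np.int64(134), np.int64(0)) [0.067 0.188 0.505] armframe [0.099 0.173 0.505]
(np.int64(137), np.int64(4)) [0.073 0.188 0.496] armframe [0.105 0.172 0.496]
(np.int64(159), np.int64(7)) [0.091 0.251 0.487] armframe [0.134 0.231 0.487]
(np.int64(150), np.int64(11)) [0.097 0.196 0.482] armframe [0.13  0.176 0.482]
(np.int64(145), np.int64(15)) [0.086 0.192 0.474] armframe [0.118 0.174 0.474]
(np.int64(147), np.int64(19)) [0.089 0.192 0.465] armframe [0.122 0.174 0.465]
(np.int64(146), np.int64(23)) [0.088 0.193 0.457] armframe [0.12  0.174 0.457]
(np.int64(151), np.int64(27)) [0.084 0.219 0.447] armframe [0.121 0.201 0.447]
(np.int64(138), np.int64(32)) [0.072 0.186 0.439] armframe [0.103 0.171 0.439]
(np.int64(140), np.int64(36)) [0.072 0.191 0.43 ] armframe [0.105 0.175 0.43 ]
(np.int64(150), np.int64(40)) [0.071 0.235 0.417] armframe [0.111 0.219 0.417]
(np.int64(153), np.int64(45)) [0.068 0.189 0.409] armframe [0.1   0.174 0.409]
(np.int64(148), np.int64(51)) [0.061 0.242 0.391] armframe [0.102 0.228 0.391]
(np.int64(145), np.int64(58)) [0.055 0.244 0.374] armframe [0.097 0.23  0.374]
(np.int64(145), np.int64(66)) [0.048 0.251 0.354] armframe [0.091 0.239 0.354]
(np.int64(146), np.int64(79)) [0.039 0.243 0.322] armframe [0.081 0.232 0.322]
[-0.09850987 -0.04078872  0.01416607  0.03086552] [0.18636452 0.21755605 0.24459607]
```

View pics/c2z.png

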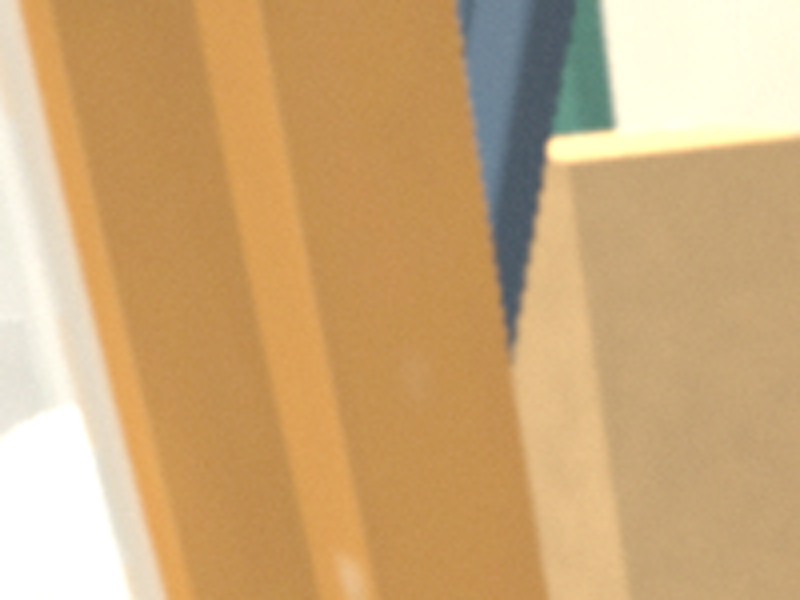

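The wrist view confirms the tool is square to the box: box edges upright at columns 263–335, post at (270,210). The upper arm runs well left of the right-hand hatch post. I'll creep to above the far lid.

Request:
carry_out:
  grip: [-1, -1, -1, -1, -1, -1]
  slide:
    - [-15, -4, 0]
    - [-15, -4, 4]
    - [-15, -4, 6]
    - [-15, -4, 6]
    - [-15, -4, 6]
    - [0, 0, 0]
  twist:
    - [0, 0, 0]
    - [0.006, 0.004, 0]
    - [0, 0, 0]
    - [0, 0, 0]
    - [0, 0, 0]
    - [0, 0, 0]

```text
time_s: 3.4
position: [0.5084, 0.1295, 0.2116]
tcp_rot: [[-0.787, 0.617, 0.003], [0.617, 0.787, 0.001], [-0.002, 0.002, -1.0]]
force: [0.3, 0.5, -0.4]
opening: 0.008
```

```bash
python3 -c "
from h import *
s=st([60,-2,140]);print(np.round(s['tau'],2))"
```

```text
t 3.4 J [  2.1  23.3  97.2   0.   59.3 -49.9] pos [0.5084 0.1295 0.2116] box [ -4.9   4.2 211.6] F [ 0.3  0.5 -0.4] op 0.01
x yaw 141.92 zt [ 2.8e-03  8.0e-04 -1.0e+00]
slide needed [-64.8  -6.5  71.7]
twist needed [0.002 0.002 0.002]
[ -0.24 -35.97 -15.52  -0.06  -0.    -0.08]
```

J1 is at 2° with no resistance. Carrying on to above the far lid.

Request:
carry_out:
  grip: [-1, -1, -1, -1, -1, -1, -1]
  slide:
    - [-14, -1.5, 6]
    - [-14, -1.5, 10]
    - [-14, -1.5, 14]
    - [-14, -1.5, 14]
    - [-10, -1, 14]
    - [0, 0, 14]
    - [0, 0, 0]
  twist:
    - [0, 0, 0]
    - [0, 0, 0]
    - [0, 0, 0]
    - [0, 0, 0]
    - [0, 0, 0]
    - [0, 0, 0]
    - [0, 0, 0]

```text
time_s: 4.1
position: [0.5609, 0.0782, 0.133]
tcp_rot: [[-0.787, 0.618, 0.002], [0.618, 0.787, 0.001], [-0.001, 0.002, -1.0]]
force: [-0.6, -0.3, -0.1]
opening: 0.008
```

```bash
python3 -c "
from h import *
s=st([60,-2,100]);print(np.round(s['tau'],2))
snap('side','s3');snap('scene','c3')
for n,o in [('s3',(260,100)),('c3',(270,150))]:
    a=load(n)['color'][o[1]:o[1]+120,o[0]:o[0]+160,::-1]; cv2.imwrite('pics/'+n+'z.png',cv2.resize(a,(800,600),interpolation=cv2.INTER_CUBIC))
"
```

```text
t 4.1 J [ -3.4  32.6  95.5   0.1  51.8 -55.3] pos [0.5609 0.0782 0.133 ] box [ 68.1  -3.7 133. ] F [-0.6 -0.3 -0.1] op 0.01
x yaw 141.87 zt [ 0.0019  0.0013 -1.    ]
slide needed [ 8.1  1.6 32.9]
twist needed [0.002 0.001 0.001]
[-2.300e-01 -4.124e+01 -1.372e+01  1.000e-02 -1.400e-01  0.000e+00]
```

View pics/s3z.png

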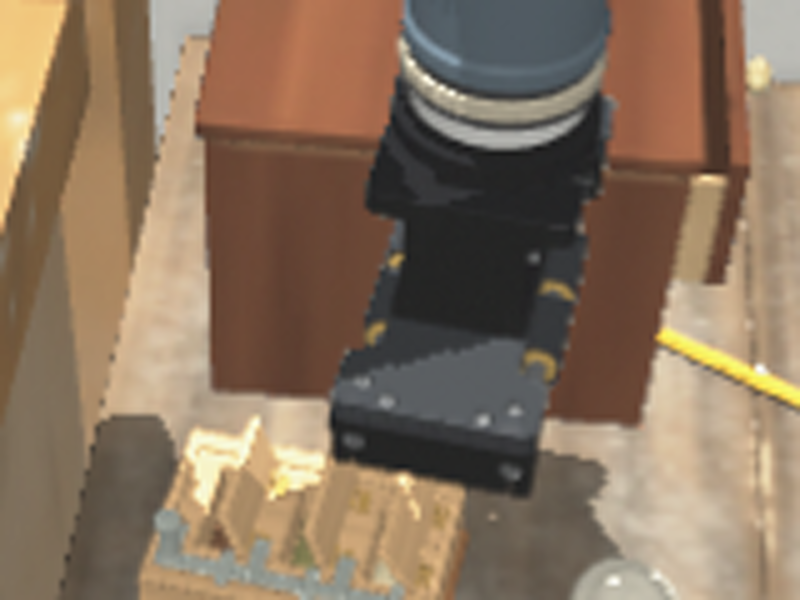

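View pics/c3z.png

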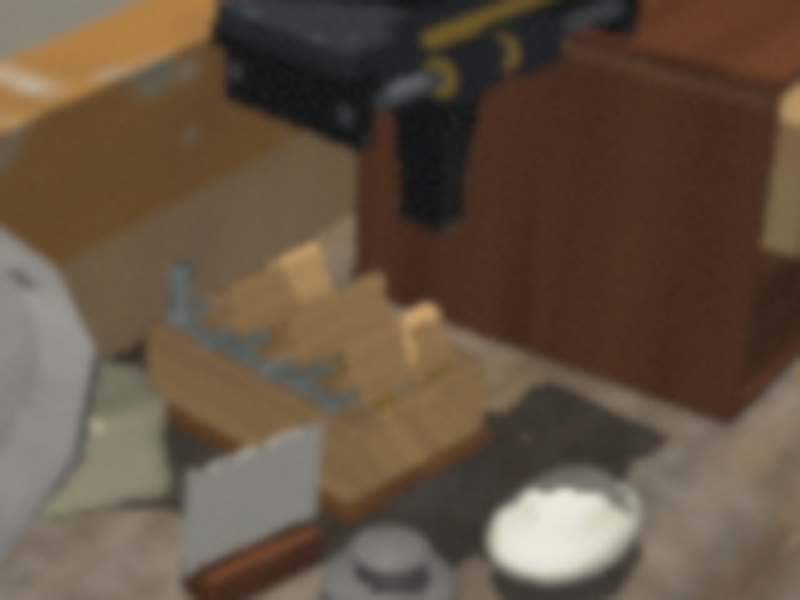

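```bash
python3 -c "
from h import *
s=st();c=load('c3');p=np.array(s['position'])
print(proj(c,[p]), [proj(c,toworld(np.array([[68.1+a,-3.7+b,133]])/1e3)).round(1).tolist() for a in(-9.5,9.5) for b in(-15,15)])"
```

```text
t 4.2 J [ -3.4  32.4  95.4   0.1  51.9 -55.3] pos [0.5621 0.0784 0.1348] box [ 68.9  -2.7 134.8] F [ 0.1  0.  -0.3] op 0.0
x yaw 141.89 zt [ 0.0056  0.0011 -1.    ]
[[356.0153507  193.29933109]] [[[347.3, 194.8]], [[356.6, 190.5]], [[354.1, 197.8]], [[363.4, 193.4]]]
```

The tip prediction matches the picture to about 1 px. Descending beside the far lid, then folding it down along an arc.

Request:
carry_out:
  grip: [-1, -1, -1, -1, -1, -1]
  slide:
    - [4, 0, 10]
    - [4, 0, 14]
    - [0, 0, 14]
    - [0, 0, 10]
    - [0, 0, 5]
    - [0, 0, 0]
  twist:
    - [0, 0, 0]
    - [0, 0.003, 0]
    - [0, 0, 0]
    - [0, 0, 0]
    - [0, 0, 0]
    - [0, 0, 0]

```text
time_s: 4.8
position: [0.5569, 0.0855, 0.0818]
tcp_rot: [[-0.788, 0.615, 0.01], [0.615, 0.788, 0.003], [-0.006, 0.008, -1.0]]
force: [0.8, 0.4, -0.5]
opening: 0.002
```

```bash
python3 -c "
from h import *
s=st([58,-2,68]);print(np.round(s['tau'],2))"
```

```text
t 4.8 J [ -2.7  36.9  98.1   0.3  44.5 -55. ] pos [0.5569 0.0855 0.0818] box [60.5 -0.4 81.8] F [ 0.8  0.4 -0.5] op 0.0
x yaw 142.03 zt [ 0.0096  0.0031 -0.9999]
slide needed [ 2.5 -1.7 13.8]
twist needed [0.008 0.006 0.004]
[-2.000e-02 -4.193e+01 -1.088e+01  2.000e-02 -0.000e+00  0.000e+00]
```

Request:
carry_out:
  grip: [-1, -1, -1, -1, -1, -1, -1, -1]
  slide:
    - [1, -1, 6]
    - [1, -1, 6]
    - [3, 0, 2]
    - [3, 0, 2]
    - [3, 0, 3]
    - [2, 0, 4]
    - [2, 0, 4]
    - [0, 0, 0]
  twist:
    - [0.003, 0.003, 0]
    - [0.003, 0.003, 0]
    - [0, 0, 0]
    - [0, 0, 0]
    - [0, 0, 0]
    - [0, 0, 0]
    - [0, 0, 0]
    - [0, 0, 0]

```text
time_s: 5.6
position: [0.5446, 0.0939, 0.0545]
tcp_rot: [[-0.789, 0.615, 0.005], [0.615, 0.789, 0.002], [-0.003, 0.005, -1.0]]
force: [-0.3, 0.2, 0.4]
opening: 0.004
```

```bash
python3 -c "
from h import *
s=st([43.5,-2,47])
snap('scene','c4');
for n,o in [('c4',(270,150))]:
    a=load(n)['color'][o[1]:o[1]+120,o[0]:o[0]+160,::-1]; cv2.imwrite('pics/'+n+'z.png',cv2.resize(a,(800,600),interpolation=cv2.INTER_CUBIC))
"
```

```text
t 5.6 J [ -1.9  39.  100.2   0.2  40.5 -54. ] pos [0.5446 0.0939 0.0545] box [45.5 -1.4 54.5] F [-0.3  0.2  0.4] op 0.0
x yaw 142.05 zt [ 0.0052  0.0017 -1.    ]
slide needed [ 2.1 -0.6  7.5]
twist needed [0.005 0.003 0.005]
```

View pics/c4z.png

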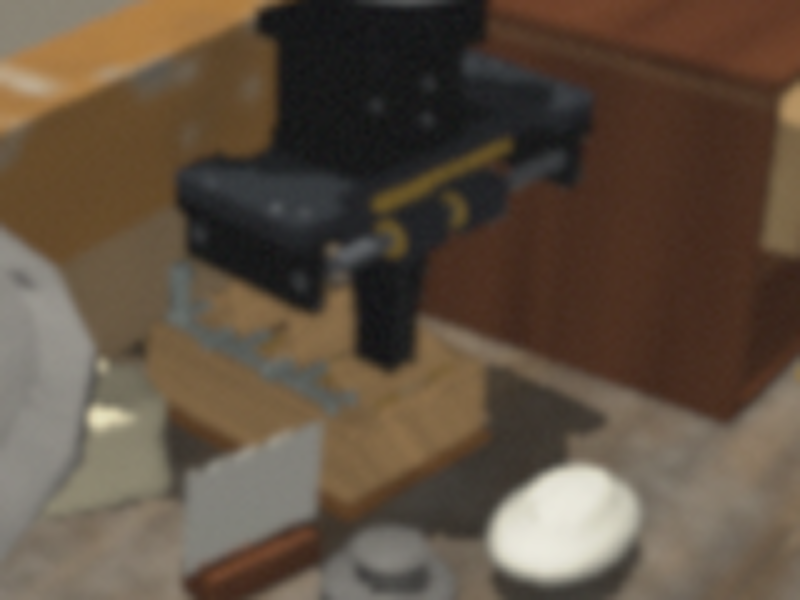

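Lid 1 is nearly flat under the tip at (385,360). Pressing it down gently in small steps.

Request:
carry_out:
  grip: [-1, -1, -1, -1, -1]
  slide:
    - [1, 0, 3]
    - [1, 0, 3]
    - [0, 0, 2]
    - [0, 0, 2]
    - [0, 0, 0]
  twist:
    - [0, 0, 0]
    - [0, 0, 0]
    - [0, 0, 0]
    - [0, 0, 0]
    - [0, 0, 0]

```text
time_s: 6.15
position: [0.5437, 0.0952, 0.0455]
tcp_rot: [[-0.788, 0.615, 0.006], [0.615, 0.789, 0.002], [-0.004, 0.005, -1.0]]
force: [0.3, -0.0, 0.8]
opening: 0.005
```

```bash
python3 -c "
from h import *
s=st([43.5,-2,46])"
```

```text
t 6.15 J [ -1.7  39.9 100.5   0.2  39.2 -53.9] pos [0.5437 0.0952 0.0455] box [44.  -1.  45.5] F [ 0.3 -0.   0.8] op 0.0
x yaw 142.05 zt [ 0.0064  0.0016 -1.    ]
slide needed [ 0.5 -1.  -0.5]
twist needed [0.005 0.004 0.005]
```

Request:
carry_out:
  grip: [-1, -1, -1, -1]
  slide:
    - [0, 0, 1]
    - [0, 0, 1]
    - [0, 0, 1]
    - [0, 0, 0]
  twist:
    - [0, 0, 0]
    - [0, 0, 0]
    - [0, 0, 0]
    - [0, 0, 0]

```text
time_s: 6.55
position: [0.5437, 0.0952, 0.0456]
tcp_rot: [[-0.789, 0.615, 0.007], [0.615, 0.789, 0.002], [-0.005, 0.006, -1.0]]
force: [-0.2, -0.4, 0.7]
opening: 0.01
```

```bash
python3 -c "
from h import *
s=st([43.5,-2,46])"
```

```text
t 6.55 J [ -1.7  39.8 100.6   0.2  39.2 -53.9] pos [0.5437 0.0952 0.0456] box [44.1 -1.  45.6] F [-0.2 -0.4  0.7] op 0.01
x yaw 142.06 zt [ 0.0075  0.0016 -1.    ]
slide needed [ 0.6 -1.  -0.4]
twist needed [0.006 0.005 0.005]
```

Request:
carry_out:
  grip: [-1, -1]
  slide:
    - [0, 0, 3]
    - [0, 0, 3]
  twist:
    - [0, 0, 0]
    - [0, 0, 0]

```text
time_s: 6.75
position: [0.544, 0.0952, 0.045]
tcp_rot: [[-0.789, 0.614, 0.008], [0.614, 0.789, 0.001], [-0.006, 0.006, -1.0]]
force: [-7.6, -1.6, 33.1]
opening: 0.003
```

```bash
python3 -c "
from h import *
s=st([43.5,-2,46])"
```

```text
t 6.75 J [-1.700e+00  3.990e+01  1.006e+02  1.000e-01  3.900e+01 -5.390e+01] pos [0.544  0.0952 0.045 ] box [44.3 -0.8 45. ] F [-7.6 -1.6 33.1] op 0.0
x yaw 142.09 zt [ 0.0085  0.0012 -1.    ]
slide needed [ 0.8 -1.1 -1. ]
twist needed [0.006 0.006 0.005]
```

That gave 33 N at z = 45.0 mm, so the lid is flush and bottomed out. Contact is stiff, so I'll press with 1 mm steps from here. Lifting and moving to above lid 2.

Request:
carry_out:
  grip: [-1, -1, -1, -1, -1, -1, -1, -1]
  slide:
    - [0, 0, -3]
    - [0, 0, -8]
    - [0, 0, -10]
    - [0, -1, -10]
    - [4, 0, -6]
    - [6, 0, 0]
    - [6, 0, 0]
    - [3, 0, 0]
  twist:
    - [0.005, 0.005, 0.005]
    - [0, 0, 0]
    - [0, 0, 0]
    - [0, 0, 0]
    - [0, 0, 0]
    - [0, 0, 0]
    - [0, 0, 0]
    - [0, 0, 0]

```text
time_s: 7.55
position: [0.5271, 0.1068, 0.0847]
tcp_rot: [[-0.785, 0.619, 0.002], [0.619, 0.785, 0.001], [-0.001, 0.002, -1.0]]
force: [-0.8, 0.0, -0.7]
opening: 0.002
```

```bash
python3 -c "
from h import *
s=st([19,-2,68])
snap('scene','c5');
for n,o in [('c5',(270,150))]:
    a=load(n)['color'][o[1]:o[1]+120,o[0]:o[0]+160,::-1]; cv2.imwrite('pics/'+n+'z.png',cv2.resize(a,(800,600),interpolation=cv2.INTER_CUBIC))
"
```

```text
t 7.55 J [ -0.5  35.4 101.4   0.   43.1 -52.3] pos [0.5271 0.1068 0.0847] box [23.8 -2.1 84.7] F [-0.8  0.  -0.7] op 0.0
x yaw 141.76 zt [ 2.1e-03  6.0e-04 -1.0e+00]
slide needed [ 4.9  0.1 16.7]
twist needed [ 0.002  0.001 -0.   ]
```

View pics/c5z.png

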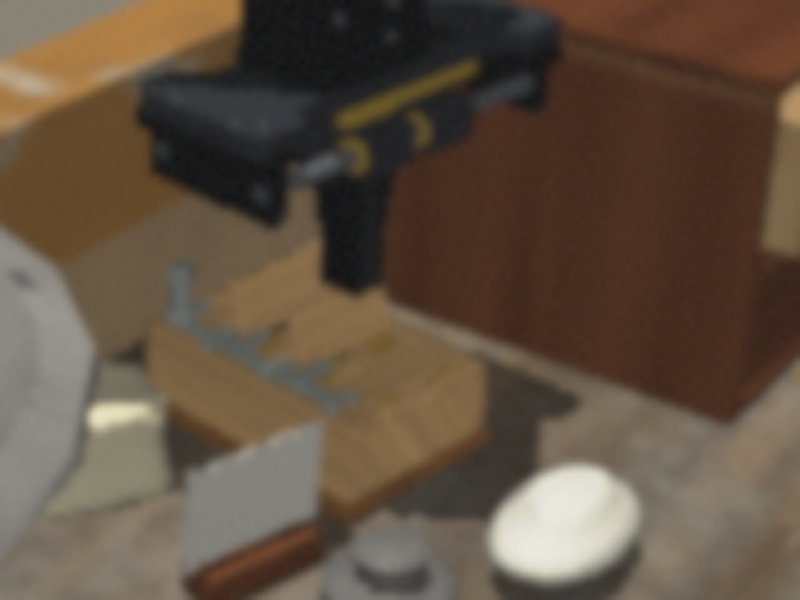

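Lid 1 is flush at about (400,380) and lid 2 is still up at (340,320) with the tip just behind it. Folding lid 2.

Request:
carry_out:
  grip: [-1, -1, -1, -1, -1, -1, -1, -1, -1, -1]
  slide:
    - [1, 0, 6]
    - [1, 0, 6]
    - [2, 0, 4]
    - [3, 0, 2]
    - [3, 0, 2]
    - [3, 0, 3]
    - [3, 0, 4]
    - [2, 0, 4]
    - [1, 0, 3]
    - [0, 0, 0]
  twist:
    - [0, 0, 0]
    - [0, 0, 0]
    - [0, 0, 0]
    - [0, 0, 0]
    - [0, 0, 0]
    - [0, 0, 0]
    - [0, 0, 0]
    - [0, 0, 0]
    - [0, 0, 0]
    - [0, 0, 0]

```text
time_s: 8.6
position: [0.5111, 0.1197, 0.0467]
tcp_rot: [[-0.786, 0.618, 0.002], [0.618, 0.786, 0.0], [-0.001, 0.001, -1.0]]
force: [0.2, -0.1, 0.4]
opening: 0.003
```

```bash
python3 -c "
from h import *
s=st([4.5,-2,46])"
```

```text
t 8.6 J [  1.   38.7 104.3   0.   37.  -50.9] pos [0.5111 0.1197 0.0467] box [ 3.2 -1.9 46.7] F [ 0.2 -0.1  0.4] op 0.0
x yaw 141.81 zt [ 1.8e-03  2.0e-04 -1.0e+00]
slide needed [-1.2 -0.1  0.7]
twist needed [0.001 0.001 0.   ]
```

Request:
carry_out:
  grip: [-1, -1, -1]
  slide:
    - [-1, 0, 1]
    - [0, 0, 1]
    - [0, 0, 1]
  twist:
    - [0, 0, 0]
    - [0, 0, 0]
    - [0, 0, 0]

```text
time_s: 8.9
position: [0.5114, 0.1192, 0.0453]
tcp_rot: [[-0.786, 0.618, 0.001], [0.618, 0.786, 0.0], [-0.0, 0.001, -1.0]]
force: [-2.3, 0.5, 11.5]
opening: 0.006
```

```bash
python3 -c "
from h import *
s=st([4.5,-2,45])"
```

```text
t 8.9 J [  0.9  38.8 104.2   0.   36.9 -50.9] pos [0.5114 0.1192 0.0453] box [ 3.8 -2.1 45.3] F [-2.3  0.5 11.5] op 0.01
x yaw 141.81 zt [ 9.e-04  4.e-04 -1.e+00]
slide needed [-0.7  0.1  0.3]
twist needed [0.001 0.    0.   ]
```

Bottomed out at 11.5 N, so lid 2 is flush. Lifting and moving to lid 3.

Request:
carry_out:
  grip: [-1, -1, -1, -1, -1, -1, -1, -1]
  slide:
    - [0, 0, -3]
    - [0, 0, -8]
    - [0, 0, -10]
    - [0, 0, -10]
    - [4, 0, -6]
    - [6, 0, 0]
    - [6, 0, 0]
    - [3, 0, 0]
  twist:
    - [0, 0, 0]
    - [0, 0, 0]
    - [0, 0, 0]
    - [0, 0, 0]
    - [0, 0, 0]
    - [0, 0, 0]
    - [0, 0, 0]
    - [0, 0, 0]

```text
time_s: 9.7
position: [0.4957, 0.1316, 0.0863]
tcp_rot: [[-0.785, 0.619, 0.002], [0.619, 0.785, 0.001], [-0.002, 0.002, -1.0]]
force: [-0.5, 0.7, -0.5]
opening: 0.004
```

```bash
python3 -c "
from h import *
s=st([-20,-2,68])
snap('scene','c6');
for n,o in [('c6',(270,150))]:
    a=load(n)['color'][o[1]:o[1]+120,o[0]:o[0]+160,::-1]; cv2.imwrite('pics/'+n+'z.png',cv2.resize(a,(800,600),interpolation=cv2.INTER_CUBIC))
"
```

```text
t 9.7 J [ 2.300e+00  3.400e+01  1.049e+02  1.000e-01  4.100e+01 -4.940e+01] pos [0.4957 0.1316 0.0863] box [-16.2  -2.1  86.3] F [-0.5  0.7 -0.5] op 0.0
x yaw 141.75 zt [ 2.5e-03  7.0e-04 -1.0e+00]
slide needed [ 3.8  0.  18.3]
twist needed [ 0.002  0.002 -0.001]
```

View pics/c6z.png

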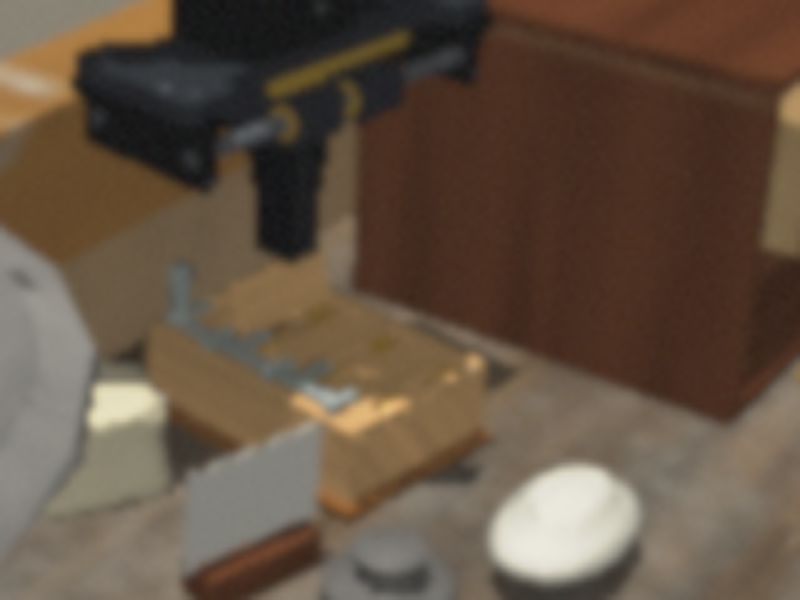

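Lids 1 and 2 lie flush and lid 3 is still up. The far-half chips of sunlight on the box are just lighting. Folding lid 3.

Request:
carry_out:
  grip: [-1, -1, -1, -1, -1, -1, -1, -1, -1, -1]
  slide:
    - [1, 0, 6]
    - [1, 0, 6]
    - [1.5, 0, 4]
    - [2.5, 0, 3]
    - [3, 0, 2]
    - [3, 0, 3]
    - [3, 0, 4]
    - [2, 0, 4]
    - [1, 0, 3]
    - [0, 0, 0]
  twist:
    - [0, 0, 0]
    - [0, 0, 0]
    - [0, 0, 0]
    - [0, 0, 0]
    - [0, 0, 0]
    - [0, 0, 0]
    - [0, 0, 0]
    - [0, 0, 0]
    - [0, 0, 0]
    - [0, 0, 0]

```text
time_s: 10.75
position: [0.4803, 0.1438, 0.047]
tcp_rot: [[-0.786, 0.618, 0.002], [0.618, 0.786, 0.0], [-0.001, 0.001, -1.0]]
force: [-0.5, -0.4, 0.7]
opening: 0.007
```

```bash
python3 -c "
from h import *
s=st([-34.5,-2,45.5])"
```

```text
t 10.75 J [  3.9  37.7 107.6   0.   34.6 -47.9] pos [0.4803 0.1438 0.047 ] box [-35.8  -2.   47. ] F [-0.5 -0.4  0.7] op 0.01
x yaw 141.79 zt [ 1.6e-03  3.0e-04 -1.0e+00]
slide needed [-1.3 -0.   1.5]
twist needed [0.001 0.001 0.   ]
```

Request:
carry_out:
  grip: [-1, -1, -1]
  slide:
    - [-1, 0, 1]
    - [0, 0, 1]
    - [0, 0, 1]
  twist:
    - [0, 0, 0]
    - [0, 0, 0]
    - [0, 0, 0]

```text
time_s: 11.05
position: [0.4808, 0.1433, 0.0452]
tcp_rot: [[-0.786, 0.618, 0.001], [0.618, 0.786, 0.0], [-0.0, 0.001, -1.0]]
force: [-2.5, -0.2, 15.4]
opening: 0.005
```

```bash
python3 -c "
from h import *
s=st([-34.5,-2,45])"
```

```text
t 11.05 J [  3.8  37.9 107.6   0.   34.4 -48. ] pos [0.4808 0.1433 0.0452] box [-35.1  -2.1  45.2] F [-2.5 -0.2 15.4] op 0.01
x yaw 141.79 zt [ 9.e-04  4.e-04 -1.e+00]
slide needed [-0.6  0.1  0.2]
twist needed [0.001 0.    0.   ]
```

Bottomed at 15 N. Lifting clear, then checking the lids before going to the post.

Request:
carry_out:
  grip: [-1, -1, -1, -1, -1, -1, -1, -1, -1, -1]
  slide:
    - [0, 0, -3]
    - [0, 0, -8]
    - [0, 0, -12]
    - [0, 0, -15]
    - [0, 0, -15]
    - [5, -4, -10]
    - [12, -8, 0]
    - [12, -8, 0]
    - [12, -8, 0]
    - [0, 0, 0]
  twist:
    - [0, 0, 0]
    - [0, 0, 0]
    - [0, 0, 0]
    - [0, 0, 0]
    - [0, 0, 0]
    - [0, 0, 0]
    - [0, 0, 0]
    - [0, 0, 0]
    - [0, 0, 0]
    - [0, 0, 0]

```text
time_s: 12.05
position: [0.4286, 0.1464, 0.1159]
tcp_rot: [[-0.785, 0.619, 0.004], [0.619, 0.785, 0.001], [-0.003, 0.003, -1.0]]
force: [-0.9, -0.0, -0.1]
opening: 0.005
```

```bash
python3 -c "
from h import *
s=st([-78,-34,62])
snap('scene','c7');snap('side','s7')
for n,o in [('c7',(280,170)),('s7',(270,170))]:
    a=load(n)['color'][o[1]:o[1]+75,o[0]:o[0]+100,::-1]; cv2.imwrite('pics/'+n+'z.png',cv2.resize(a,(800,600),interpolation=cv2.INTER_CUBIC))
"
```

```text
t 12.05 J [  4.7  27.7 112.3   0.   39.8 -47.1] pos [0.4286 0.1464 0.1159] box [-78.1 -32.  115.9] F [-0.9 -0.  -0.1] op 0.0
x yaw 141.75 zt [ 3.8e-03  7.0e-04 -1.0e+00]
slide needed [ 0.  -2.2 53.9]
twist needed [ 0.003  0.003 -0.001]
```

View pics/c7z.png

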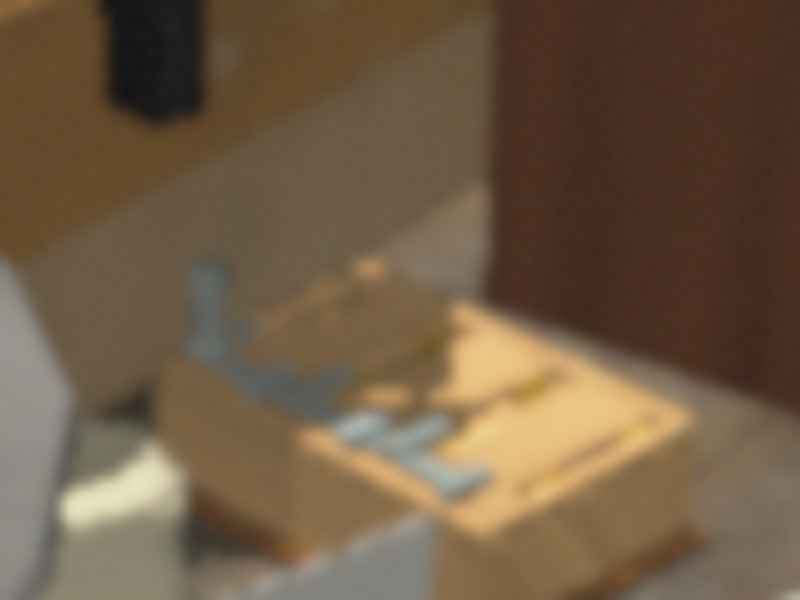

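View pics/s7z.png

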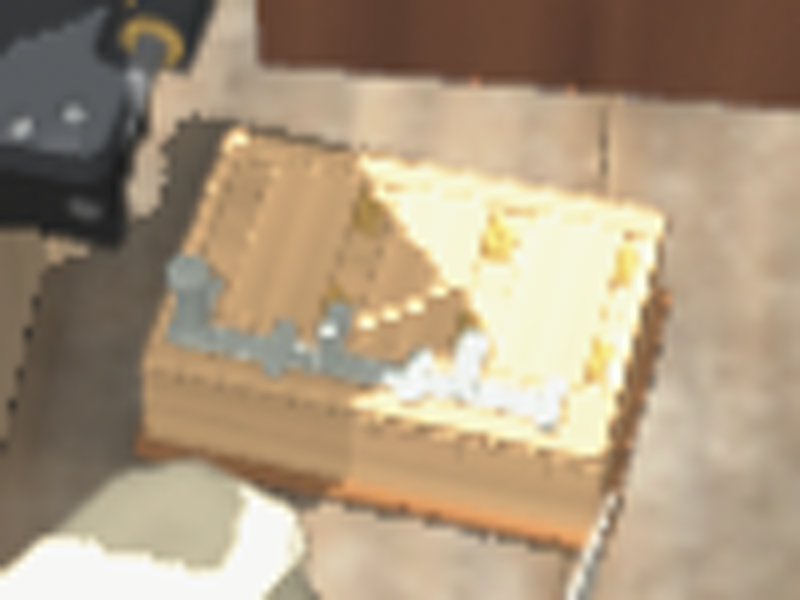

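All three lids are flush in both views, and the bar is still released with its post at side-zoom (190,270). Descending behind the post.

Request:
carry_out:
  grip: [-1, -1, -1, -1, -1, -1]
  slide:
    - [-1, -1, 12]
    - [0, -1, 14]
    - [0, 0, 14]
    - [0, 0, 10]
    - [0, 0, 3]
    - [0, 0, 0]
  twist:
    - [0.003, 0.003, 0]
    - [0, 0, 0]
    - [0, 0, 0]
    - [0, 0, 0]
    - [0, 0, 0]
    - [0, 0, 0]

```text
time_s: 12.75
position: [0.4369, 0.1436, 0.0588]
tcp_rot: [[-0.784, 0.621, 0.008], [0.621, 0.784, 0.001], [-0.006, 0.005, -1.0]]
force: [-0.7, -0.7, 1.3]
opening: 0.006
```

```bash
python3 -c "
from h import *
s=st([-71,-34,61])
snap('scene','c8')
for n,o in [('c8',(280,170))]:
    a=load(n)['color'][o[1]:o[1]+75,o[0]:o[0]+100,::-1]; cv2.imwrite('pics/'+n+'z.png',cv2.resize(a,(800,600),interpolation=cv2.INTER_CUBIC))
"
```

```text
t 12.75 J [  4.2  34.7 113.5   0.   31.3 -47.4] pos [0.4369 0.1436 0.0588] box [-69.8 -29.   58.8] F [-0.7 -0.7  1.3] op 0.01
x yaw 141.64 zt [ 7.8e-03  8.0e-04 -1.0e+00]
slide needed [ 1.2 -5.  -2.2]
twist needed [ 0.005  0.006 -0.003]
```

View pics/c8z.png

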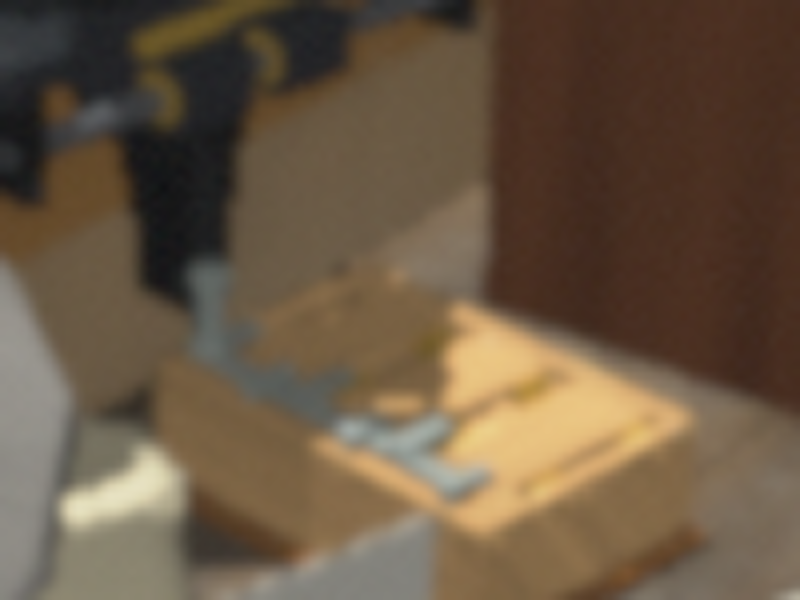

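The tip drifted 8 mm outward during the descent and now stands right against the post, at about (190,290) in the picture. First I'll centre it sideways on the post.

Request:
carry_out:
  grip: [-1, -1, -1]
  slide:
    - [2, -3, -2]
    - [0, -2, 0]
    - [0, 0, 0]
  twist:
    - [0.005, 0.006, -0.003]
    - [0, 0, 0]
    - [0, 0, 0]

```text
time_s: 13.1
position: [0.4334, 0.1408, 0.0621]
tcp_rot: [[-0.787, 0.618, 0.003], [0.618, 0.787, 0.001], [-0.002, 0.002, -1.0]]
force: [0.1, -1.5, 0.3]
opening: 0.003
```

```bash
python3 -c "
from h import *
s=st([-57,-34,61])"
```

```text
t 13.1 J [  3.9  34.2 113.9   0.   31.7 -48. ] pos [0.4334 0.1408 0.0621] box [-70.8 -33.4  62.1] F [ 0.1 -1.5  0.3] op 0.0
x yaw 141.86 zt [ 3.2e-03  6.0e-04 -1.0e+00]
slide needed [-13.8  -0.6   1.1]
twist needed [0.002 0.002 0.001]
```

Pushing the post away in small steps.

Request:
carry_out:
  grip: [-1, -1, -1, -1, -1]
  slide:
    - [-2, 0, 0]
    - [-3, 0, 0]
    - [-3, 0, 0]
    - [-2, 0, 0]
    - [-2, 0, 0]
  twist:
    - [0, 0, 0]
    - [0, 0, 0]
    - [0, 0, 0]
    - [0, 0, 0]
    - [0, 0, 0]

```text
time_s: 13.6
position: [0.4427, 0.1333, 0.0628]
tcp_rot: [[-0.786, 0.618, 0.003], [0.618, 0.786, 0.001], [-0.001, 0.003, -1.0]]
force: [-0.6, 1.5, -0.3]
opening: 0.007
```

```bash
python3 -c "
from h import *
s=st([-57,-34,61])"
```

```text
t 13.6 J [ 2.800e+00  3.440e+01  1.129e+02  1.000e-01  3.260e+01 -4.910e+01] pos [0.4427 0.1333 0.0628] box [-58.9 -33.5  62.8] F [-0.6  1.5 -0.3] op 0.01
x yaw 141.83 zt [ 0.0025  0.0015 -1.    ]
slide needed [-1.9 -0.5  1.8]
twist needed [0.003 0.001 0.001]
```

Request:
carry_out:
  grip: [-1, -1]
  slide:
    - [-1, 0, 0]
    - [-1, 0, 0]
  twist:
    - [0, 0, 0]
    - [0, 0, 0]

```text
time_s: 13.8
position: [0.4445, 0.1319, 0.0628]
tcp_rot: [[-0.786, 0.618, 0.002], [0.618, 0.786, 0.002], [-0.001, 0.003, -1.0]]
force: [-1.2, 2.1, -0.7]
opening: 0.005
```

```bash
python3 -c "
from h import *
s=st([-57,-34,61])"
```

```text
t 13.8 J [  2.6  34.4 112.7   0.2  32.7 -49.3] pos [0.4445 0.1319 0.0628] box [-56.6 -33.5  62.8] F [-1.2  2.1 -0.7] op 0.01
x yaw 141.82 zt [ 0.0023  0.0016 -1.    ]
slide needed [ 0.4 -0.5  1.8]
twist needed [0.003 0.001 0.001]
```

Request:
carry_out:
  grip: [-1, -1]
  slide:
    - [-1, 0, 0]
    - [-1, 0, 0]
  twist:
    - [0, 0, 0]
    - [0, 0, 0]

```text
time_s: 14.0
position: [0.4446, 0.1316, 0.0627]
tcp_rot: [[-0.785, 0.619, -0.001], [0.619, 0.785, 0.003], [0.003, 0.002, -1.0]]
force: [-1.8, 5.9, 1.3]
opening: 0.006
```

```bash
python3 -c "
from h import *
s=st([-57,-34,61])"
```

```text
t 14.0 J [  2.5  34.5 112.6   0.4  33.  -49.5] pos [0.4446 0.1316 0.0627] box [-56.4 -33.7  62.7] F [-1.8  5.9  1.3] op 0.01
x yaw 141.72 zt [-7.0e-04  3.4e-03 -1.0e+00]
slide needed [ 0.6 -0.3  1.7]
twist needed [ 0.002 -0.003 -0.001]
```

It stalled at x = −56.4 mm (−57 expected at the stop) with force rising to 6 N, so the bar is at its stop. Backing off, lifting and checking.

Request:
carry_out:
  grip: [-1, -1, -1, -1, -1, -1, -1, -1, -1]
  slide:
    - [3, 0, 0]
    - [6, 0, 0]
    - [6, 0, -2]
    - [3, 0, -8]
    - [3, 0, -14]
    - [3, 0, -18]
    - [3, 0, -18]
    - [3, 0, -18]
    - [0, 0, 0]
  twist:
    - [0, 0, 0]
    - [0, 0, 0]
    - [0, 0, 0]
    - [0, 0, 0]
    - [0, 0, 0]
    - [0, 0, 0]
    - [0, 0, 0]
    - [0, 0, 0]
    - [0, 0, 0]

```text
time_s: 14.9
position: [0.4202, 0.1509, 0.1459]
tcp_rot: [[-0.787, 0.617, 0.004], [0.617, 0.787, 0.001], [-0.002, 0.003, -1.0]]
force: [0.9, 0.1, -0.3]
opening: 0.007
```

```bash
python3 -c "
from h import *
s=st()
snap('scene','c9');snap('side','s9');snap('wrist','w9')
def z(o,p): return np.array(o)+ (np.array(p,float)+.5)/8-.5
for n,o in [('c9',(285,185)),('s9',(270,170))]:
    a=load(n)['color'][o[1]:o[1]+75,o[0]:o[0]+100,::-1]; cv2.imwrite('pics/'+n+'z.png',cv2.resize(a,(800,600),interpolation=cv2.INTER_CUBIC))
"
```

```text
t 14.9 J [ 5.300e+00  2.400e+01  1.117e+02  1.000e-01  4.410e+01 -4.660e+01] pos [0.4202 0.1509 0.1459] box [-87.5 -33.6 145.9] F [ 0.9  0.1 -0.3] op 0.01
x yaw 141.89 zt [ 0.0039  0.0014 -1.    ]
```

View pics/c9z.png

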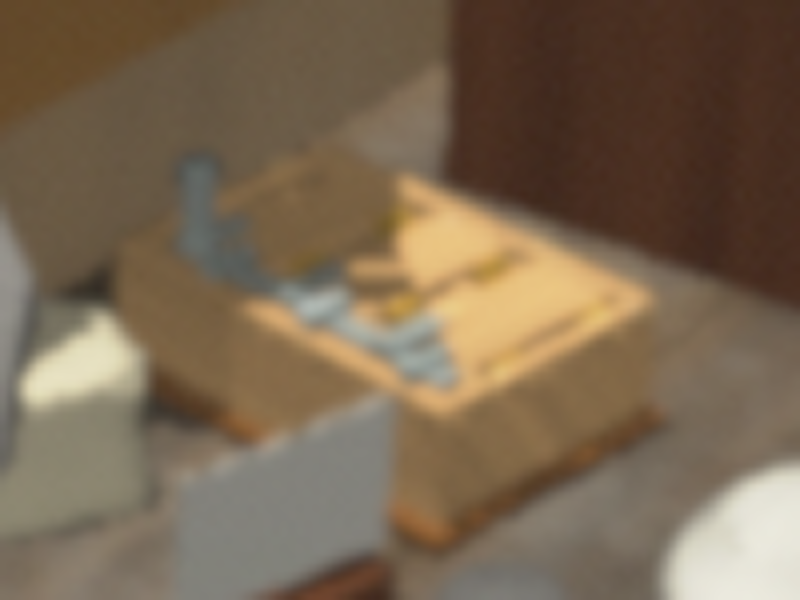

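View pics/s9z.png

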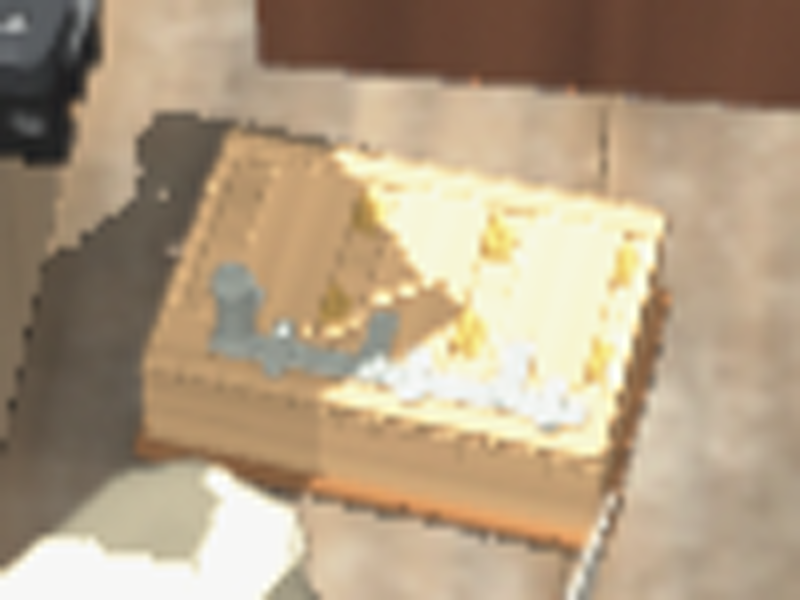

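```bash
python3 -c "
from h import *
def z(o,p): return np.array(o)+ (np.array(p,float)+.5)/8-.5
for n,o,a,b in [('s9',(270,170),(187,268),(235,280)),('c9',(285,185),(167,150),(198,162))]:
    c=load(n); w=tobox(onplane(c,z(o,[a,b]),.077))*1e3; print(n,w.round(1),(w[1]-w[0]).round(1))
a=load('s7');b=load('s9')
# shift of post measured by template in side view
g=[cv2.cvtColor(load(t)['color'],cv2.COLOR_RGB2GRAY) for t in ('side0','s9','scene0','c9')]
for i,R in ((0,(240,320,330,270)),(2,(330,290,400,360))):
    pass
for A,B in ((g[0],g[1]),(g[2],g[3])):
    d=cv2.absdiff(A,B); print((d>40).sum())
"
```

```text
s9 [[-54.5 -36.   77. ]
 [-40.7 -36.7  77. ]] [13.8 -0.8  0. ]
c9 [[-51.2 -37.1  77. ]
 [-39.7 -35.6  77. ]] [11.4  1.5  0. ]
6058
10654
```

```bash
python3 -c "
from h import *
for t0,t1,reg in (('side0','s9',{'tall':(265,225,45,45),'white':(370,208,32,38),'weight':(356,245,32,30),'stand':(328,232,22,42)}),('scene0','c9',{'white':(364,240,38,32),'weight':(331,252,34,38),'stand':(303,232,35,42)})):
    A=load(t0)['color'];B=load(t1)['color']
    for k,(x,y,w,h) in reg.items():
        r=cv2.matchTemplate(B[y-6:y+h+6,x-6:x+w+6],A[y:y+h,x:x+w],cv2.TM_CCOEFF_NORMED); _,v,_,l=cv2.minMaxLoc(r); print(t1,k,round(v,3),(l[0]-6,l[1]-6))
"
```

```text
s9 tall 0.809 (0, 0)
s9 white 1.0 (0, 0)
s9 weight 1.0 (0, 0)
s9 stand 1.0 (0, 0)
c9 white 1.0 (0, 0)
c9 weight 0.999 (0, 0)
c9 stand 0.981 (0, 0)
```

The post has moved 13.8 mm in the side view and 11.4 mm in the coarser scene view. The lugs lie over the lids, the bystanders haven't moved, and the arm is clear. Handing in.

```bash
python3 -c "
from h import *
st(); print(bot.hand_in())"
```

```text
t 15.05 J [ 5.300e+00  2.430e+01  1.118e+02  1.000e-01  4.400e+01 -4.660e+01] pos [0.4189 0.1504 0.1436] box [-88.2 -34.8 143.6] F [ 0.4 -0.7  0.4] op 0.0
x yaw 141.85 zt [-0.001  0.001 -1.   ]
the job is handed in; nothing more can be done
None
```

The box is closed and the job is handed in, at about 15 s of the 48 s allowed. With the fingers shut, I folded the far, middle and near lids down in that order. I then pushed the keeper post away from me until the bar stopped, and lifted the arm clear.

- **Lids:** all three looked flush in both fixed views. Each bottomed out at a tip height of 45.0 to 45.3 mm. The press forces were 33 N on the far lid, 11.5 N on the middle and 15 N on the near. The 33 N came from one 3 mm step, which was harder than intended but under the 40 N limit; after that I used 1 mm steps.
- **Keeper bar:** it stalled at its stop as the force rose to about 6 N, with the tip within 1 mm of where the stop should be. Its lugs lie over the lids.
- **Bystanders:** the white soap, weight and price stand showed no shift in the pictures. The tall soap also showed no shift, but its match was weaker (0.81) because the arm's shadow fell on it.

Three checks disagreed:

- **Box angle:** I measured it as 0.66 to 0.68 rad to the right, more than the stated 0.2 to 0.52. All the contacts fitted the measured value.
- **Keeper travel:** the post had moved 13.8 mm in the side view but 11.4 mm in the coarser scene view, which is just under the 11.5 mm needed. I relied on the stall at the stop.
- **Descent to the post:** the tip drifted about 8 mm outward on the way down. I corrected its sideways position before pushing.

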